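# Close a slide cassette and lift it from its loading dock

### The arm

A 6-joint arm with a two-finger parallel gripper is mounted at the origin on the work surface. World frame = base frame: x ahead of the robot, y to its left, z up, the work surface at z = 0. Lengths are in mm, angles in rad, forces in N, time in s.
With the tool pointing down it reaches from about 350 to 975 mm from the base axis. Payload 7.1 kg.
Tool frame: the origin (TCP) lies midway between the tips of the shut fingers; the grasp point (between the pads) lies 19 mm behind it; z points along the fingers, y is the line along which they close (so a half turn about z gives the same grasp; the last joint's range is limited). The gripper opens to 88 mm and grips with 3 to 60 N. Pads are 20 mm wide; open, the fingers measure 115 mm over their backs; the gripper's body (75 mm by 178 mm) begins 61 mm behind the grasp point.
Start: joints at [1.162, 0.423, 1.63, -0, 1.089, -0.019], TCP at [237.47, 578.111, 222.675] pointing down, gripper open.
Joint ranges: [-3, 3], [-0.9, 2.11], [0.09, 2.58], [-1.31, 4.45], [0.11, 2.69], [-2.54, 2.54]. Speed limits (rad/s): [2.39, 2.39, 3.01, 3.14, 3.14, 3.14].

### API

Orientations are given as a rotation vector (axis times angle).
In Python, from workcell import ctrl gives the robot as it stands. The module is installed in compiled form; this text tells all that it offers.
- The arm moves only by the tool servo_tool, never from a script. Its argument "increments" is a list of rows, each a list of 7 numbers: the shift along the world's x, y, z in cm, then the turn, a rotation vector about the world's x, y, z in degrees, then the opening, from -1 (shut) to 1 (fully open). A call has 1 to 20 rows; each row is the pose to reach, as a shift and turn from the pose commanded when the call began; what a row does not reach only later rows make up. A row lasts 1/12 s, in which the tool goes at most 41.7 mm and 7.16 degrees, less where a joint would pass 70% of its speed; a pose out of reach is approached as far as the arm can. A call with a gripper value outside its range is refused whole. The fingers move at their own pace and stop on an object; the grip force is fixed at half the most. Time passes only in rows, so rows that repeat a pose let the fingers close. It gives the time, the measured TCP pose, the force, the opening and the grip force at its end, in the units of the state.
- ctrl.get_obs(): the state, without advancing time (a new reading comes with each control period).
- ctrl.get_image(name): name is "scene" or "top" or "wrist"; returns a dict with "image" (480x640x3 uint8, red, green, blue), "fx", "fy", "cx", "cy" (pixels), "k1" (the pictures are not rectified: a ray, as slopes to the right and down, at radius r is drawn at 1 + k1 r^2 times it, then the intrinsics apply), "extrinsics" (4x4, takes a point from camera to world coordinates); the wrist camera has in their place "tool_from_camera" (4x4, takes a point from camera to tool coordinates, whose origin is the TCP and whose axes are the flange's). Camera axes: x right, y up, looking along -z (the intrinsics and any distortion apply to the point x, -y, -z); pixel columns grow to the right and rows downward; lengths in mm; the calibration is good to about 2 mm. A picture is of the moment at which its call begins: read the wrist's pose just before it. There is no depth.
- ctrl.close_job(): hands the job in; it is judged then, once.
The state is a dict: "t": time; "qpos": joint angles; "qvel": joint speeds; "joint_torque": joint torques, N m; "ee_pos": TCP position; "orientation": TCP orientation; "ft_force": force on the tool from outside, world axes, zero at the start; "moment": the same for the moment, N m; "width": finger opening in mm; "grasp_force": force on a finger pad.
Only numpy, scipy, OpenCV 4.12 (cv2) and the standard library are available. Lean on these libraries where they do the work, as an engineer would, in place of code of your own. Each camera call takes 0.05 s, during which the arm holds its last target. There are 200 camera calls.

### The job

The slide cassette in the loading dock is full, but one end of its metal cover plate still stands proud: press that end down until the plate clicks under its spring clip and lies flush and level, and take the fingers off it. Then pinch the cassette's two side catches together to free it, lift it straight up by them with the cover in place, and finish while still holding it pinched, level and still, at least 8 cm above its seat in the dock. Leave the spare cassette, dish, vials and bottles where they stand.

Things in the scene. Friction and masses are not known exactly. Their poses are not given: they have to be found in the camera images.
- dock: grey dock fixed to the bench, slab 150 (x) x 120 (y) mm, its seat 10 mm above its origin (centre of its underside). Two aluminium jaws (28 mm long in x, 31 to 41 mm either side of the centre in y, tops 34 mm above the bench) hold the cassette down by its catches until both are pinched. Black locators (20 mm high) leave it about 1.3 mm of play. Axes as the cassette's
- cassette: white slide cassette in the dock, 0.2 to 0.3 kg: frame 92 mm long (x), 40 mm wide (y), rim 44 mm high. Origin: centre of its underside (10 mm above the bench when docked). x points along it to the end with the steel spring clip, where the cover stands proud; y to the left catch, z up. Clip end (38 to 49 mm from the centre) is 53 mm high, the fixed lip at the -x end 49.5 mm
- pads (a point): midpoint between the finger pads of the side catches, 52 mm above the centre of the cassette's underside; axes as the cassette's. Each catch is a ribbed grey upright plate 26 mm long in x, reaching 64 mm above the underside (pad: 42 to 62); outer faces 60 mm apart, 48 mm when pinched. Pinch across y from above. The dock reaches only 24 mm above the cassette's underside
- catch_left (a joint): travel of the catch on the +y side, m: 0 fully out (locked), 0.006 fully in, let go by the dock beyond 0.003; a spring pushes it out with 3 N rising to 6 N
- catch_right (a joint): the same for the catch on the -y side
- cover_press (a point): round thumb mark on top of the loose aluminium cover plate (84 x 34 x 4 mm), 24 mm from its centre towards its proud end. The other end, under the fixed lip, is the pivot; the proud end rests on the spring clip, 8.5 mm high (tilt 0.10 rad). 5 to 12 N straight down on the mark snaps it past the clip; it then stays flush, the mark 44 mm above the cassette's underside, 24 mm along its +x
- cover: the cover plate itself; origin at the centre of its underside, x along its length towards its proud end, z up through its top
- spare: spare slide cassette standing on the bench near the dock: same shape and size as the docked one (92 x 60 x 64 mm), but empty and with no cover plate; origin at the centre of its underside. Not to be used
- dish: round clear Petri dish, 92 mm across, 16 mm high, origin at the centre of its underside. Bystander
- vial_a: small glass vial, 24 mm across, 55 mm high, origin at the centre of its underside. Bystander
- vial_b: squat glass vial, 28 mm across, 50 mm high, origin at the centre of its underside. Bystander
- reagent: white plastic reagent bottle, 68 mm across, 150 mm high, origin at the centre of its underside. Bystander
- jar: wide glass jar, 84 mm across, 130 mm high, origin at the centre of its underside. Bystander
There are look-alikes about, which are no part of the job. What is shaped like the cassette but pink is not meant.

How it is judged:
By the outcome, as a careful person would: the job done as asked, in the order asked, and still so for the second after the job is handed in, while the arm keeps its last pose, push and grip.
It also fails if it takes over 42 s, if anything falls off the work surface, if the arm or the gripper's body presses on something with over 40 N, if the wrist force passes 120 N, or if a joint passes its speed limit or range.

## Working session

There is one attempt and no reset: what is moved stays moved. The work goes in short steps, Python scripts to look and compute and a tool call to move; the robot and the scene stay as the last step left them, time stands still between calls to the robot, and variables do not carry over. Pictures are saved under pics/ and viewed, at most 10 in all, crops included, and the job is handed in when it is done.

Besides the shell and the picture viewer there is one more tool, called after "Call:" as name(argument=value, ...) on one line, values as JSON. servo_tool: Moves the arm, as the interface text tells. Its arguments: {"type":"object","properties":{"increments":{"type":"array","items":{"type":"array","items":{"type":"number"}}}},"required":["increments"]}

```bash
mkdir -p pics; cat > h.py <<'E'
import numpy as np, cv2, pickle
from workcell import ctrl
from scipy.spatial.transform import Rotation as R
def snap(name,fn):
    o=ctrl.get_obs(); d=ctrl.get_image(name)
    if 'extrinsics' in d: T=np.array(d['extrinsics'])
    else:
        W=np.eye(4); W[:3,:3]=R.from_rotvec(o['orientation']).as_matrix(); W[:3,3]=o['ee_pos']
        T=W@np.array(d['tool_from_camera'])
    d['T']=T; cv2.imwrite(f'pics/{fn}.png',d['image'][:,:,::-1]); pickle.dump(d,open(f'pics/{fn}.pkl','wb')); return d
def load(fn): return pickle.load(open(f'pics/{fn}.pkl','rb'))
def K(d): return np.array([[d['fx'],0,d['cx']],[0,d['fy'],d['cy']],[0,0,1.]])
def proj(d,P):
    P=np.atleast_2d(P); T=np.linalg.inv(d['T']); c=P@T[:3,:3].T+T[:3,3]
    s=np.c_[c[:,0]/-c[:,2], -c[:,1]/-c[:,2]]; s=s*(1+d['k1']*(s**2).sum(1))[:,None]
    return s*[d['fx'],d['fy']]+[d['cx'],d['cy']]
def ray(d,uv,z):
    uv=np.array(uv,float).reshape(-1,1,2)
    # drawn = s*(1+k1 r^2)
    s=cv2.undistortPoints(uv,K(d),np.array([d['k1'],0,0,0.]))[:,0]
    v=np.c_[s[:,0],-s[:,1],-np.ones(len(s))]@d['T'][:3,:3].T; o=d['T'][:3,3]
    return o+v*((z-o[2])/v[:,2])[:,None]
E
python3 - <<'E'
from h import *
for n in ['scene','top','wrist']:
    d=snap(n,n+'0'); print(n,d['T'].round(2).tolist(),d['fx'],d['k1'])
o=ctrl.get_obs(); print(o)
E
```

```text
scene [[-0.26, -0.85, 0.47, 1194.24], [0.96, -0.23, 0.12, 130.43], [0.01, 0.48, 0.88, 1201.8], [0.0, 0.0, 0.0, 1.0]] 555.8390269383151 -0.08632184540743197
top [[0.0, 0.99, -0.1, 474.12], [-1.0, 0.0, 0.0, -29.84], [0.0, 0.1, 0.99, 1184.66], [0.0, 0.0, 0.0, 1.0]] 476.64719517876694 0.026022745969518885
wrist [[0.38, -0.89, -0.27, 164.4], [0.93, 0.36, 0.11, 608.16], [-0.0, -0.29, 0.96, 382.33], [0.0, 0.0, 0.0, 1.0]] 364.95450558458435 -0.06967993014055407
{'t': 0.15, 'qpos': array([ 1.16203543e+00,  4.23690840e-01,  1.63048114e+00,  8.25210440e-06,
        1.08859269e+00, -1.90175247e-02]), 'qvel': array([ 4.86973095e-04, -7.08215048e-04, -1.82347604e-03, -1.08200074e-04,
       -9.12694494e-05, -1.76834755e-03]), 'joint_torque': array([-9.79624019e-04, -5.44981205e+01, -2.73918986e+01,  6.43443502e-02,
        2.03935633e-02, -4.72209399e-05]), 'ee_pos': array([237.28760411, 577.75226055, 222.0774078 ]), 'orientation': array([-6.08296291e-01, -3.08187749e+00,  1.79647404e-03]), 'ft_force': array([ 0.13988301,  0.60356725, -0.19349302]), 'moment': array([ 0.00866004, -0.04712748,  0.00637488]), 'grasp_force': 0.0, 'width': 88.15730028277592}
```

View pics/top0.png

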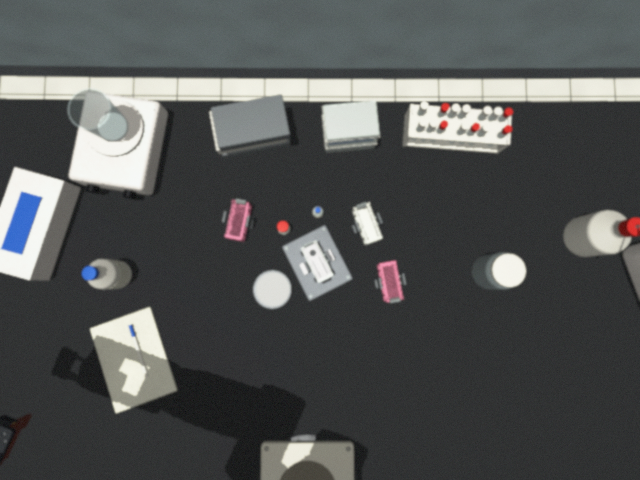

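View pics/scene0.png

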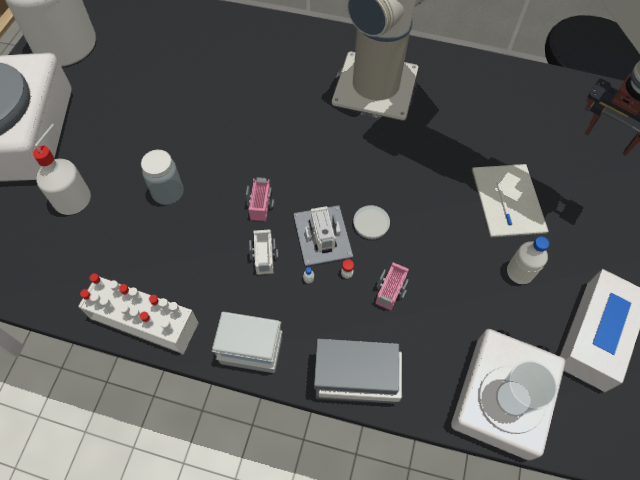

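The docked cassette shows at about (317,261) in top and (322,230) in scene. The spare is at (367,222) and the vials at (283,227) and (317,211). I'll enlarge both views.

```bash
python3 - <<'E'
from h import *
t=load('top0');s=load('scene0')
a=cv2.resize(t['image'][215:310,270:365],(400,400),interpolation=cv2.INTER_CUBIC)
b=cv2.resize(s['image'][185:285,275:375],(400,400),interpolation=cv2.INTER_CUBIC)
cv2.imwrite('pics/c1.png',np.hstack([a,b])[:,:,::-1])
print(ray(t,[[317,261],[283,227],[317,211],[272,290],[367,222]],[30]*5).round(0) if 0 else [ray(t,[p],z).round(0) for p,z in [((317,261),54),((283,227),50),((317,211),55),((272,290),10),((367,222),40)]])
print(ray(s,[(322,230)],54))
E
```

```text
[array([[534., -22.,  54.]]), array([[615.,  60.,  50.]]), array([[653., -21.,  55.]]), array([[465.,  88.,  10.]]), array([[ 629., -143.,   40.]])]
[[546.49180998 -17.69061221  54.        ]]
```

View pics/c1.png

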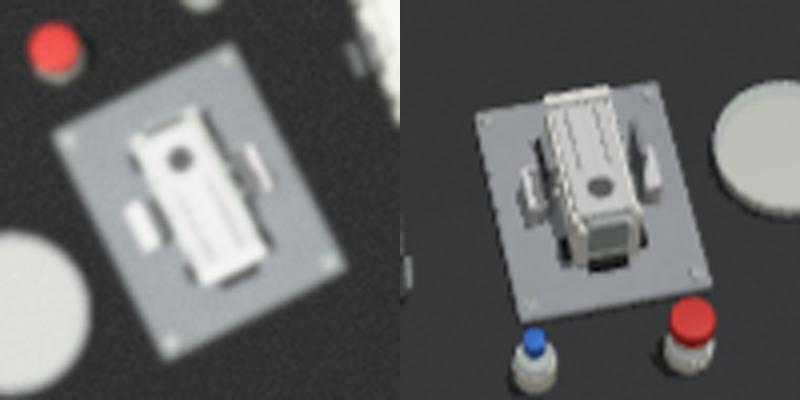

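```bash
python3 - <<'E'
from h import *
t=load('top0');s=load('scene0')
c=np.array([(232,42),(345,268),(168,360),(53,133)])*95/400+[270,215]
P=ray(t,c,10);print(P.round(1),P.mean(0), [np.linalg.norm(P[i]-P[i-1]).round(1) for i in range(4)])
e=np.array([(657,83),(711,287),(523,320),(476,113)])-[400,0]; Q=ray(s,e*.25+[275,185],10);print(Q.round(1),Q.mean(0),[np.linalg.norm(Q[i]-Q[i-1]).round(1) for i in range(4)])
x=P[0]-P[1]+P[3]-P[2];print(np.degrees(np.arctan2(x[1],x[0])))
x=Q[1]-Q[0]+Q[2]-Q[3];print(np.degrees(np.arctan2(x[1],x[0])))
m=np.array([(180,158)])*95/400+[270,215];print('mark',ray(t,m,57))
m=np.array([(200,187)])*.25+[275,185];print('mark',ray(s,m,57))
W=R.from_rotvec(ctrl.get_obs()['orientation']).as_matrix();print(W.round(3))
d=load('wrist0');Tw=np.eye(4);Tw[:3,:3]=W;Tw[:3,3]=ctrl.get_obs()['ee_pos'];print((np.linalg.inv(Tw)@d['T']).round(2))
E
```

```text
[[ 625.4  -41.4   10. ]
 [ 492.7 -107.5   10. ]
 [ 439.3   -4.6   10. ]
 [ 571.2   63.6   10. ]] [532.15182674 -22.44933255  10.        ] [np.float64(118.1), np.float64(148.2), np.float64(116.0), np.float64(148.5)]
[[ 4.411e+02  6.000e-01  1.000e+01]
 [ 5.739e+02  6.730e+01  1.000e+01]
 [ 6.255e+02 -3.600e+01  1.000e+01]
 [ 4.934e+02 -1.038e+02  1.000e+01]] [533.49889971 -17.97144392  10.        ] [np.float64(116.8), np.float64(148.6), np.float64(115.6), np.float64(148.5)]
26.908335423696403
26.93615566642382
mark [[553.42293397 -11.74677032  57.        ]]
mark [[550.9166333   -9.20424423  57.        ]]
[[-0.925  0.38  -0.   ]
 [ 0.38   0.925 -0.001]
 [ 0.    -0.001 -1.   ]]
[[   0.      0.96    0.29   78.98]
 [   1.     -0.     -0.      0.24]
 [  -0.      0.29   -0.96 -160.25]
 [   0.      0.      0.      1.  ]]
```

The thumb-mark end points along yaw 26.9° and the cassette centre is at about (533,-20). I'll move above it, turning to line up with it, with the fingers shut.

Call:
servo_tool(increments=[[30.8,-59.2,-5.2,0,0,-130.8,-1],[30.8,-59.2,-5.2,0,0,-130.8,-1],[30.8,-59.2,-5.2,0,0,-130.8,-1],[30.8,-59.2,-5.2,0,0,-130.8,-1],[30.8,-59.2,-5.2,0,0,-130.8,-1],[30.8,-59.2,-5.2,0,0,-130.8,-1],[30.8,-59.2,-5.2,0,0,-130.8,-1],[30.8,-59.2,-5.2,0,0,-130.8,-1],[30.8,-59.2,-5.2,0,0,-130.8,-1],[30.8,-59.2,-5.2,0,0,-130.8,-1],[30.8,-59.2,-5.2,0,0,-130.8,-1],[30.8,-59.2,-5.2,0,0,-130.8,-1],[30.8,-59.2,-5.2,0,0,-130.8,-1],[30.8,-59.2,-5.2,0,0,-130.8,-1],[30.8,-59.2,-5.2,0,0,-130.8,-1],[30.8,-59.2,-5.2,0,0,-130.8,-1],[30.8,-59.2,-5.2,0,0,-130.8,-1],[30.8,-59.2,-5.2,0,0,-130.8,-1],[30.8,-59.2,-5.2,0,0,-130.8,-1],[30.8,-59.2,-5.2,0,0,-130.8,-1]])

```text
t: 1.82
ee_pos: [545.3, -14.4, 170.3]
orientation: [-3.056, -0.727, 0.001]
ft_force: [0.6, 0.1, -0.3]
width: 0.4
grasp_force: 0.0
```

```bash
python3 - <<'E'
from h import *
d=snap('wrist','w1'); print(ctrl.get_obs()['ee_pos'],R.from_rotvec(ctrl.get_obs()['orientation']).as_matrix().round(3))
cv2.imwrite('pics/w1b.png',cv2.resize(d['image'],(800,600))[:,:,::-1])
E
```

```text
[545.29106466 -14.10273262 170.42884925] [[ 0.892  0.453 -0.001]
 [ 0.453 -0.892  0.   ]
 [-0.    -0.    -1.   ]]
```

View pics/w1b.png

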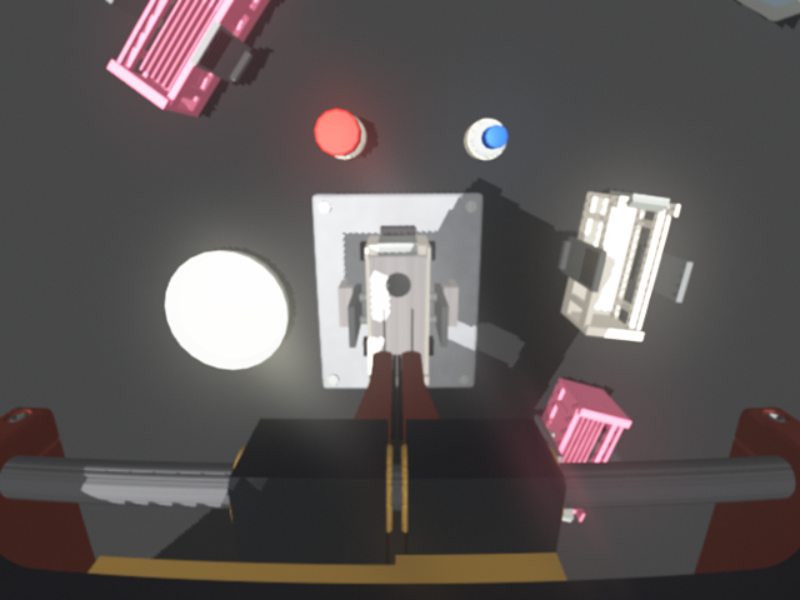

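The mark is at (398,285), the catches are at (350,310) and (446,308), and the dock corners are clear. The tool's axes are well aligned with it.

```bash
python3 - <<'E'
from h import *
d=load('w1'); ps=np.array([(314,196),(482,194),(473,387),(321,388)])*.8
P=ray(d,ps,10);print(P.round(1),P.mean(0).round(1),[np.linalg.norm(P[i]-P[i-1]).round(1) for i in range(4)])
x=P[0]-P[3]+P[1]-P[2];a=np.arctan2(x[1],x[0]);print(np.degrees(a))
m=ray(d,np.array([(398,285)])*.8,60)[0];print('mark',m.round(1))
for a in (26.9,):
  c,s=np.cos(np.radians(a)),np.sin(np.radians(a))
  print('centre from mark',m[:2]-24*np.array([c,s]))
E
```

```text
[[ 573.6   63.4   10. ]
 [ 626.9  -39.4   10. ]
 [ 496.  -106.4   10. ]
 [ 441.7   -0.8   10. ]] [534.5 -20.8  10. ] [np.float64(146.6), np.float64(115.8), np.float64(147.1), np.float64(118.8)]
26.519709584808922
mark [554.6 -11.   60. ]
centre from mark [533.18597508 -21.87198882]
```

Call:
servo_tool(increments=[[1.0,0.4,-3,0,0,0,-1],[1.0,0.4,-6,0,0,0,-1],[1.0,0.4,-8.5,0,0,0,-1],[1.0,0.4,-10.2,0,0,0,-1],[1.0,0.4,-10.5,0,0,0,-1],[1.0,0.4,-10.5,0,0,0,-1]])

```text
t: 2.37
ee_pos: [554.6, -9.6, 64.7]
orientation: [-3.054, -0.732, 0.004]
ft_force: [-1.0, 0.2, 0.0]
width: 0.9
grasp_force: 0.0
```

Call:
servo_tool(increments=[[0,0,-0.1,0,0,0,-1],[0,0,-0.2,0,0,0,-1],[0,0,-0.3,0,0,0,-1],[0,0,-0.4,0,0,0,-1],[0,0,-0.5,0,0,0,-1],[0,0,-0.6,0,0,0,-1],[0,0,-0.6,0,0,0,-1]])

```text
t: 2.95
ee_pos: [556.2, -9.9, 60.2]
orientation: [3.055, 0.73, 0.002]
ft_force: [1.3, 1.2, 3.2]
width: 0.6
grasp_force: 1.8
```

Call:
servo_tool(increments=[[0,0,-0.1,0,0,0,-1],[0,0,-0.2,0,0,0,-1],[0,0,-0.3,0,0,0,-1],[0,0,-0.3,0,0,0,-1]])

```text
t: 3.28
ee_pos: [555.2, -9.9, 56.3]
orientation: [-3.056, -0.73, 0.001]
ft_force: [1.2, 1.0, 0.1]
width: 0.5
grasp_force: 0.3
```

Call:
servo_tool(increments=[[0,0,-0.1,0,0,0,-1],[0,0,-0.2,0,0,0,-1],[0,0,-0.2,0,0,0,-1]])

```text
t: 3.53
ee_pos: [555.1, -9.9, 54.4]
orientation: [-3.055, -0.73, 0.001]
ft_force: [-0.4, 0.1, 0.5]
width: 0.3
grasp_force: 0.0
```

Call:
servo_tool(increments=[[0,0,-0.1,0,0,0,-1],[0,0,-0.1,0,0,0,-1]])

```text
t: 3.7
ee_pos: [555.2, -9.9, 54.3]
orientation: [-3.055, -0.73, 0.001]
ft_force: [-3.4, -0.5, 9.7]
width: 0.5
grasp_force: 5.3
```

Hard contact came at the flush height (54 mm) with about 10 N, after the force had dropped away at the snap. I'll lift off and check.

Call:
servo_tool(increments=[[0,0,1,0,0,0,-1],[0,0,3,0,0,0,-1],[-0.5,-0.2,7,0,0,0,1],[-2.2,-1.1,9.6,0,0,0,1],[-2.2,-1.1,9.6,0,0,0,1],[-2.2,-1.1,9.6,0,0,0,1],[-2.2,-1.1,9.6,0,0,0,1],[-2.2,-1.1,9.6,0,0,0,1],[-2.2,-1.1,9.6,0,0,0,1],[-2.2,-1.1,9.6,0,0,0,1],[-2.2,-1.1,9.6,0,0,0,1]])

```text
t: 4.62
ee_pos: [533.2, -20.7, 148.8]
orientation: [-3.055, -0.73, 0.002]
ft_force: [0.3, 0.4, -0.3]
width: 56.9
grasp_force: 0.0
```

```bash
python3 - <<'E'
from h import *
d=snap('wrist','w2'); o=ctrl.get_obs();print(o['ee_pos'],o['ft_force'],o['width'])
s=snap('scene','s2')
a=cv2.resize(d['image'][140:340,220:420],(500,500),interpolation=cv2.INTER_CUBIC)
b=cv2.resize(s['image'][190:270,280:360],(300,300),interpolation=cv2.INTER_CUBIC)
c=np.zeros((500,800,3),np.uint8);c[:,:500]=a;c[:300,500:]=b
cv2.imwrite('pics/c2.png',c[:,:,::-1])
E
```

```text
[533.2840212  -20.76097722 148.95473496] [-0.53304352 -0.82166793  0.27746245] 60.915070303713186
```

View pics/c2.png

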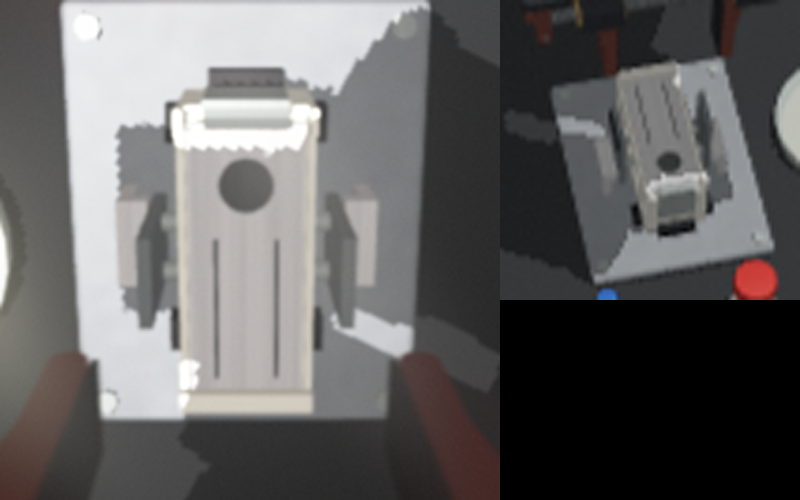

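The steel clip now lies over the plate at (247,115). The mark is at (246,186), and the catch tops are at about (147,280) and (345,278).

```bash
python3 - <<'E'
from h import *
d=load('w2'); f=lambda p,z: ray(d,np.array([p])*200/500+[220,140],z)[0].round(1)
m=f((246,186),54);l=f((147,280),74);r=f((345,278),74)
print(m,l,r,(l+r)/2,np.linalg.norm(l-r))
a=np.radians(26.8);u=np.array([np.cos(a),np.sin(a)]);v=np.array([-u[1],u[0]])
print('from mark',m[:2]-24*u)
c=np.array([533.5,-21.])
print('offset along,across: ',[( (q[:2]-c)@u,(q[:2]-c)@v) for q in (m,l,r)])
for p in [(62,2),(430,2),(388,415),(85,418)]: print(f(p,10))
# axis direction from rail edges
for p,q in [((178,150),(182,390)),((318,150),(314,390))]:
  P,Q=f(p,54),f(q,54);print(np.degrees(np.arctan2(*(P-Q)[[1,0]])),(P[:2]-c)@v,(Q[:2]-c)@v)
E
```

```text
[555.  -10.9  54. ] [523.5   3.3  74. ] [548.3 -44.4  74. ] [535.9  -20.55  74.  ] 53.76178940474356
from mark [533.57794036 -21.72106098]
offset along,across:  [(np.float64(23.74445825768395), np.float64(-0.6787503584562941)), (np.float64(2.030466054231913), np.float64(26.198610795280956)), (np.float64(2.6597356609587375), np.float64(-27.55949575398329))]
[573.3  64.   10. ]
[626.3 -40.5  10. ]
[494.  -99.9  10. ]
[443.   -2.2  10. ]
26.599608337853336 18.554181713455325 18.813513488554026
27.359335992897822 -20.935547074400294 -21.65989355218429
```

Call:
servo_tool(increments=[[0.1,-0.1,-2,0,0,0,1],[0.1,-0.1,-4,0,0,0,1],[0.1,-0.1,-4,0,0,0,1],[0.1,-0.1,-4,0,0,0,1],[0.1,-0.1,-6,0,0,0,1],[0.1,-0.1,-8,0,0,0,1],[0.1,-0.1,-9.5,0,0,0,1],[0.1,-0.1,-10.4,0,0,0,1],[0.1,-0.1,-10.5,0,0,0,1],[0.1,-0.1,-10.5,0,0,0,1],[0.1,-0.1,-10.5,0,0,0,1]])

```text
t: 5.63
ee_pos: [535.3, -21.9, 45.7]
orientation: [3.055, 0.73, 0.002]
ft_force: [-0.1, -0.1, -0.2]
width: 87.7
grasp_force: 0.0
```

Call:
servo_tool(increments=[[0,0,0,0,0,0,1],[0,0,0,0,0,0,1]])

```text
t: 5.8
ee_pos: [535.1, -21.9, 45.6]
orientation: [3.055, 0.73, 0.002]
ft_force: [0.3, -0.1, -0.3]
width: 87.8
grasp_force: 0.0
```

Call:
servo_tool(increments=[[-0.1,0.0,-0.2,0,0,0,1],[-0.1,0.0,-0.2,0,0,0,0.5],[-0.1,0,-0.2,0,0,0,0.2],[-0.1,0,-0.2,0,0,0,-1],[-0.1,0,-0.2,0,0,0,-1],[-0.1,0,-0.2,0,0,0,-1],[-0.1,0,-0.2,0,0,0,-1],[-0.1,0,-0.2,0,0,0,-1],[-0.1,0,-0.2,0,0,0,-1],[-0.1,0,-0.2,0,0,0,-1],[-0.1,0,-0.2,0,0,0,-1],[-0.1,0,-0.2,0,0,0,-1],[-0.1,0,-0.2,0,0,0,-1]])

```text
t: 6.88
ee_pos: [533.5, -21.8, 43.2]
orientation: [-3.056, -0.73, -0.0]
ft_force: [-2.1, -0.1, 8.0]
width: 45.9
grasp_force: 30.1
```

Call:
servo_tool(increments=[[0,0,0.1,0,0,0,-1],[0,0,0.3,0,0,0,-1],[0,0,0.5,0,0,0,-1],[0,0,0.7,0,0,0,-1],[0,0,1.0,0,0,0,-1],[0,0,1.0,0,0,0,-1],[0,0,1.0,0,0,0,-1]])

```text
t: 7.47
ee_pos: [533.6, -21.9, 52.9]
orientation: [3.056, 0.73, 0.001]
ft_force: [-0.2, -0.7, -2.9]
width: 45.7
grasp_force: 30.0
```

```bash
python3 - <<'E'
from h import *
d=snap('wrist','w3'); o=ctrl.get_obs();print(o['ee_pos'],o['ft_force'],o['width'],o['grasp_force'],o['moment'])
s=snap('scene','s3')
a=cv2.resize(d['image'][140:340,220:420],(500,500),interpolation=cv2.INTER_CUBIC)
b=cv2.resize(s['image'][190:270,280:360],(300,300),interpolation=cv2.INTER_CUBIC)
c=np.zeros((500,800,3),np.uint8);c[:,:500]=a;c[:300,500:]=b
cv2.imwrite('pics/c3.png',c[:,:,::-1])
E
```

```text
[533.49924326 -21.89737778  52.73356755] [-0.05778467 -0.54832566 -2.09478333] 45.57306070425409 29.959188401699066 [-0.06860012  0.12108914  0.00767984]
```

View pics/c3.png

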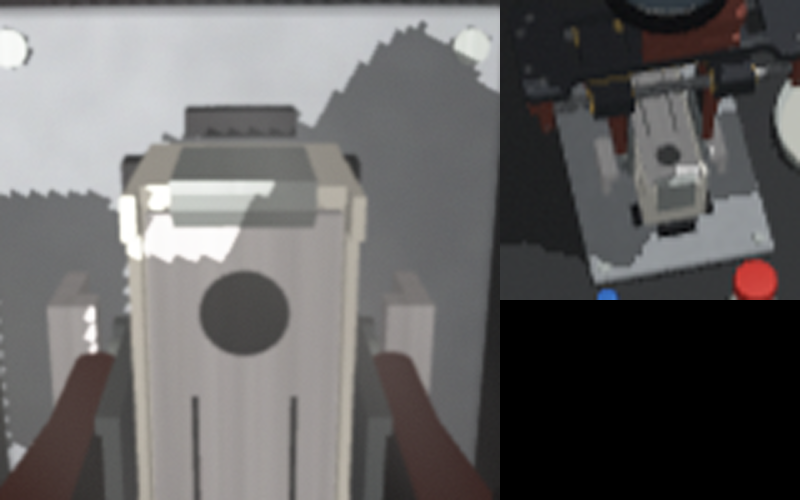

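The catches are held between the fingers and the load is 2–3 N, so the cassette is free with the cover under its clip. I'll lift it.

Call:
servo_tool(increments=[[0,0,0.7,0,0,0,-1],[0,0,1.8,0,0,0,-1],[0,0,3,0,0,0,-1],[0,0,4.2,0,0,0,-1],[0,0,5.4,0,0,0,-1],[0,0,6.6,0,0,0,-1],[0,0,7.8,0,0,0,-1],[0,0,9,0,0,0,-1],[0,0,9.8,0,0,0,-1],[0,0,10.3,0,0,0,-1],[0,0,10.5,0,0,0,-1],[0,0,10.5,0,0,0,-1],[0,0,10.5,0,0,0,-1],[0,0,10.5,0,0,0,-1],[0,0,10.5,0,0,0,-1],[0,0,10.5,0,0,0,-1]])

```text
t: 8.9
ee_pos: [533.2, -21.9, 157.1]
orientation: [-3.055, -0.73, 0.002]
ft_force: [-0.2, 0.4, -3.2]
width: 45.5
grasp_force: 30.0
```

```bash
python3 - <<'E'
from h import *
d=snap('wrist','w4'); o=ctrl.get_obs();print(o['ee_pos'],o['ft_force'],o['width'],o['grasp_force'],o['qvel'].round(3))
s=snap('scene','s4')
a=cv2.resize(d['image'][140:340,220:420],(450,450),interpolation=cv2.INTER_CUBIC)
b=cv2.resize(s['image'][150:270,260:380],(350,350),interpolation=cv2.INTER_CUBIC)
c=np.zeros((450,800,3),np.uint8);c[:,:450]=a;c[:350,450:]=b
cv2.imwrite('pics/c4.png',c[:,:,::-1])
# image shift w3->w4 around cassette
g=lambda n:cv2.cvtColor(load(n)['image'],cv2.COLOR_RGB2GRAY)
p=g('w3')[240:300,290:345]
r=cv2.matchTemplate(g('w4'),p,cv2.TM_CCOEFF_NORMED);print(cv2.minMaxLoc(r))
E
```

```text
[533.25246713 -21.86713837 157.23069308] [ 0.01062026 -0.0521302  -2.5703667 ] 45.48839544990898 29.95929390192032 [ 0.002  0.    -0.002  0.001  0.001 -0.001]
(-0.8218923211097717, 0.984309196472168, (364, 66), (290, 240))
```

View pics/c4.png

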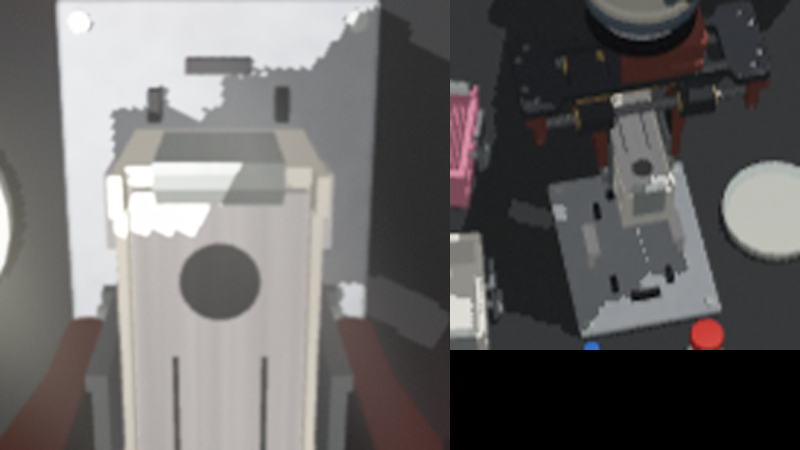

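The cassette hangs clear of the dock. It has not shifted in the grip (same pixels as before the lift), and the cover is under its clip. I'll hand in.

```bash
python3 -c "
from workcell import ctrl
print(ctrl.close_job())"
```

```text
the job is handed in; nothing more can be done
None
```

The cover is clicked flush under its clip and the cassette is held pinched and still, with no sign of tilt, about 11 cm above its seat; the job was handed in at about 9 s, and no verdict was returned.

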